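# Push an offcut through the spring flap of the keep tray

## Task

Put the square wood offcut away in the plywood tray without gripping or lifting it: push the orange self-closing flap inward with one finger and keep it open with that finger while the other finger slides the offcut along the board, through the gateway and in past the flap's whole swing. Then take the fingers out so that the flap closes by itself behind the offcut. The flap must never touch the offcut, handle it gently, and leave the screwdriver, the nail tin and the screw box where they are.

Things in the scene. Friction and masses are not known exactly. Their poses are not given: they have to be found in the camera images.
- tray: Fixed open plywood tray. Origin on the bench in the closed flap's plane; +x into the tray, +y left, z up. Base board: top 10 mm above the bench, x -152 to 224 mm; x < 0 is the apron where the offcut starts. Wall tops 46 mm high. Inner faces: right wall y = -60 mm (whole length, apron too), left wall y = 96 mm (only x > 0, apron open at the left), end wall x = 215 mm. Empty inside.
- flap (a joint): Upright orange flap across the gateway, hung on a vertical pin at its left end. 0 = closed; grows as it is pushed into the tray, stop at 1.65 rad (1.57: along the left wall). Spring: 0.07 N m closed, 0.16 at 1.5 rad; shuts by itself in about half a second. 5 mm thick, 13 to 47 mm above the bench; the free edge is 150 mm from the hinge and sweeps that circle.
- flap_hinge (a point): Point on the flap's hinge axis at the height of the base board's top, at x = 0, y = 95 mm in the tray's frame. A pin 14 mm wide at its head stands here to 54 mm above the bench.
- flap_edge (a point): Upper corner of the flap's free edge, 47 mm above the bench; when the flap is closed it is at x = 0, y = -55 mm in the tray's frame, close to the right wall.
- offcut: Square piece of brown wood, 55 x 55 x 20 mm, about 60 g, lying flat on the tray's apron in front of the flap. Origin at the centre of its underside; x and y along its sides (within about 12 degrees of the tray's x and y at the start), z up.
- screwdriver: Bystander: red-handled screwdriver 219 mm long, 28 mm thick, lying on the bench along the tray's left side. Origin at the middle of its underside, y along it.
- nail_tin: Bystander: open tin of 74 mm diameter, 96 mm high, upright on the bench beyond the tray's far end. Origin at the centre of its underside.
- screw_box: Bystander: green card box, 60 x 87 x 46 mm, on the bench on the robot's right. Origin at the centre of its underside.
There are look-alikes about, which are no part of the job. Of the things shaped like the offcut, the brown one is meant.

How it is judged (in metres and radians):
On the way, in this order (a step that is already met when the one before it is completed fails the run):
1. a finger pushes the flap open (over 0.5 rad) while the offcut's centre is still outside (value of joint flap above 0.5 rad and contact force between the fingers and flap above 0.1 N and x of offcut in the frame of tray below 0 m), for 0.1 s.
2. the offcut's centre is more than 120 mm inside while a finger still holds the flap open (x of offcut in the frame of tray above 0.12 m and value of joint flap above 0.7 rad and contact force between the fingers and flap above 0.1 N), for 0.1 s.
At the end, for the whole second after the job is handed in: The offcut lies flat and at rest on the tray's floor with its centre more than 120 mm beyond the gateway, and the flap has closed behind it (under 0.05 rad) (x of offcut in the frame of tray between 0.12 and 0.205 m and y of offcut in the frame of tray between -0.055 and 0.09 m and z of offcut in the frame of tray below 0.014 m and angle between offcut's own z axis and vertical below 0.1 rad and linear speed of offcut below 0.01 m/s and value of joint flap below 0.05 rad); the robot touches nothing.
It fails at once if the flap touches the offcut (over 0.1 N) (contact force between flap and offcut above 0.1 N).
It fails at once if the offcut is lifted more than 8 mm off the board or tipped over 0.35 rad (z of offcut in the frame of tray above 0.018 m or angle between offcut's own z axis and vertical above 0.35 rad).
It fails at once if the offcut is pressed with more than 15 N (contact force between the fingers and offcut above 15 N).
It fails at once if the screwdriver, nail tin or screw box is moved more than 20 mm (distance of any of screwdriver, nail_tin, screw_box from where it was at the start of the episode above 0.02 m).
It also fails if it takes over 54 s, if anything falls off the work surface, if the arm or the gripper's body presses on something with over 40 N, if the wrist force passes 120 N, or if a joint passes its speed limit or range.

## Robot

A 6-joint arm with a two-finger parallel gripper is mounted at the origin on a cart in front of the work surface, level with it; the furniture and walls round the work are solid. World frame = base frame: x ahead of the robot, y to its left, z up, the work surface at z = 0. Lengths are in m, angles in degrees, forces in N, time in s.
With the tool pointing down it reaches from about 0.3 to 0.775 m from the base axis. Payload 14.6 kg.
Tool frame: the origin (TCP) lies at the very end of the fingers, on their centre line; the grasp point (between the pads) lies 19 mm behind it; y points along the fingers, z is the direction in which the jaws open and shut, and the axes are right-handed (so a half turn about y gives the same grasp; the last joint's range is limited). The gripper opens to 85 mm and grips with 20 to 120 N. Pads are 22 mm wide; open, the fingers measure 114 mm over their backs; the gripper's body (76 mm by 85 mm) begins 54 mm behind the grasp point. The pads swing forward as they close: fully open they stand 13 mm farther back than shut.
Start: joints at [71.757, 17.183, 87.147, -0, 75.671, -3.816], TCP at [0.137, 0.533, 0.231] pointing down, gripper open.
Joint ranges: [-173.82, 173.82], [-45.26, 126.66], [13.44, 144.39], [-59.66, 239.66], [0, 175.72], [-146.38, 146.38]. Speed limits (degrees/s): [127.2, 127.2, 147.25, 180, 180, 180].

## Interface

Orientations are given as [roll, pitch, yaw] about the fixed x, y, z axes, in that order (R = Rz(yaw) Ry(pitch) Rx(roll)).
In Python, from plant import bot, viewer, order gives the robot as it stands.
- The arm moves only by the tool play_rows, never from a script. Its argument "series" is a list of rows, each an object of numbers: "dx", "dy", "dz": the shift along the tool's x, y, z in mm; "roll": the turn about the tool's y in degrees. In form: [{"dx": .., "dy": .., "dz": .., "roll": ..}, ...]. A call has 1 to 20 rows; each row shifts and turns the commanded pose from where the row before left it, along the tool's axes as they then stand; what a row does not reach is not made up. A row lasts 1/12 s, in which the tool goes at most 41.7 mm and 7.16 degrees, less where a joint would pass 70% of its speed; a pose out of reach is approached as far as the arm can. A call with a gripper value outside its range is refused whole. "fingers" is the opening, from 0 (shut) to 1 (fully open), set as the call begins (left out, the last holds). The fingers move at their own pace and stop on an object; "squeeze" is the grip in N (left out, the last holds). Time passes only in rows, so rows that do not move let the fingers close. It gives the time, the measured TCP pose, the force and the opening at its end, in the units of the state.
- bot.read_state(): the state, without advancing time (a new reading comes with each control period).
- viewer.camera(name): name is "scene" or "top" or "wrist"; returns a dict with "pixels" (480x640x3 uint8, blue, green, red), "mtx" (3x3 intrinsics, pixels), "view" (4x4, takes a point from world to camera coordinates). Camera axes: x right, y down, z forward; pixel columns grow to the right and rows downward; lengths in m; the calibration is good to about 2 mm. A picture is of the moment at which its call begins. There is no depth.
- order.job_done(): hands the job in, once; it reports no verdict.
The state is a dict: "time": time; "qpos": joint angles; "dq": joint speeds; "joint_efforts": joint torques, N m; "eef_pos": TCP position; "orientation": TCP orientation; "contact_force": force on the tool from outside, world axes, zero at the start; "ft_torque": the same for the moment, N m; "finger_gap": opening from 0.0 (shut) to 1.0 (fully open).
Only numpy, scipy, OpenCV 4.12 (cv2) and the standard library are available. Lean on these libraries where they do the work, as an engineer would, in place of code of your own. Each camera call takes 0.05 s, during which the arm holds its last target. There are 200 camera calls.

## Working session

There is one attempt and no reset: what is moved stays moved. The work goes in short steps, Python scripts to look and compute and a tool call to move; the robot and the scene stay as the last step left them, time stands still between calls to the robot, and variables do not carry over. Pictures are saved under pics/ and viewed, on a budget of 10 in all, crops included, one or two more only if the job needs it, and the job is handed in when it is done.

Besides the shell and the picture viewer there is one more tool, called after "Call:" as name(argument=value, ...) on one line, values as JSON. play_rows: Moves the arm, as the interface text tells. Its arguments: {"type":"object","properties":{"series":{"type":"array"},"fingers":{"type":"number"},"squeeze":{"type":"number"}},"required":["series"]}

```bash
mkdir -p pics; ls; python3 - <<'E'
from plant import bot, viewer, order
import cv2, numpy as np
print(bot.read_state())
for n in ("scene","top"):
    c=viewer.camera(n); cv2.imwrite(f"pics/{n}0.png",c["pixels"]); np.savez(f"pics/{n}0.npz",**c)
    print(n,c["mtx"].round(1).tolist(),c["view"].round(4).tolist())
E
```

```text
pics
{'time': 0.0, 'qpos': array([ 7.17545842e+01,  1.72181074e+01,  8.71805514e+01,  6.17908142e-04,
        7.56724062e+01, -3.81733371e+00]), 'dq': array([-0.04981346,  0.08811681,  0.00664415, -0.02945707, -0.00192485,
       -0.01294807]), 'joint_efforts': array([-2.77080781e-04, -5.43496799e+01, -3.61788225e+01, -1.07746221e-04,
        4.09296714e-03,  1.90255150e-05]), 'eef_pos': array([0.13697788, 0.53241854, 0.23069574]), 'orientation': array([-9.00708676e+01,  5.32838092e-03, -1.44282386e+01]), 'contact_force': array([-0.55708984, -0.16818915, -0.65260236]), 'ft_torque': array([-0.01619169,  0.02632962,  0.03713618]), 'finger_gap': 1.0013526253196203}
scene [[522.2, 0.0, 316.3], [0.0, 522.2, 238.6], [0.0, 0.0, 1.0]] [[0.8271, -0.5621, -0.0007, -0.4593], [-0.4003, -0.5882, -0.7027, 0.2565], [0.3946, 0.5814, -0.7115, 1.2215], [0.0, 0.0, 0.0, 1.0]]
top [[461.1, 0.0, 314.4], [0.0, 461.1, 242.7], [0.0, 0.0, 1.0]] [[-0.021, -0.9993, -0.0318, -0.0025], [-0.9883, 0.0256, -0.1502, 0.5576], [0.1509, 0.0283, -0.9881, 1.1712], [0.0, 0.0, 0.0, 1.0]]
```

View pics/scene0.png

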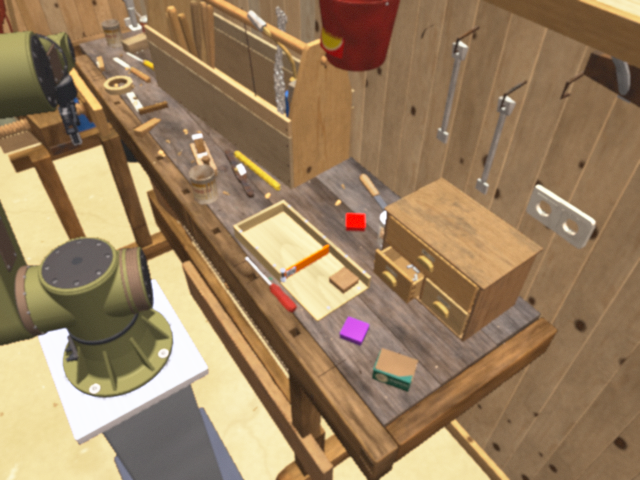

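View pics/top0.png

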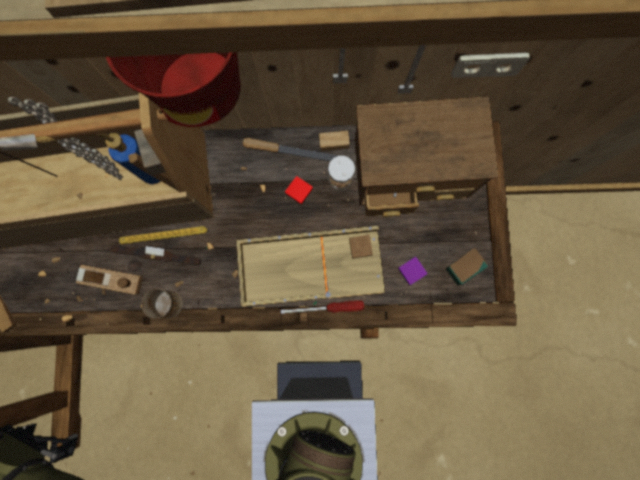

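The scene view shows the tray in the centre, with the flap about (305,262), the screwdriver at (270,285), the screw box at (395,368) and the nail tin at (203,185). In the top view, tray +x runs to image left, the flap lies from (327,295) to (322,236), and the brown offcut is at (360,246).

Offcut candidates in the top view:
- brown (360,246), on the apron
- red (299,189)
- purple (413,271)
- tan block (334,139)
- brown lid of the green screw box (468,265)

By the description it's the brown one on the apron. I'll check that in a close crop.

```bash
cat > h.py <<'E'
import numpy as np, cv2
def ray(c,uv,z):
    R=c["view"][:3,:3]; t=c["view"][:3,3]; o=-R.T@t
    uv=np.atleast_2d(uv).astype(float)
    d=np.c_[uv,np.ones(len(uv))]@np.linalg.inv(c["mtx"]).T@R
    return o+d*((z-o[2])/d[:,2])[:,None]
def proj(c,p):
    q=np.atleast_2d(p)@c["view"][:3,:3].T+c["view"][:3,3]; q=q@c["mtx"].T
    return q[:,:2]/q[:,2:]
def orange(im):
    h=cv2.cvtColor(im,cv2.COLOR_BGR2HSV); return cv2.inRange(h,(5,150,120),(18,255,255))
E
python3 - <<'E'
from h import *
out=[]
for n,(x0,y0,w,hh) in {"top":(230,220,160,95),"scene":(225,195,150,130)}.items():
    c=dict(np.load(f"pics/{n}0.npz")); im=c["pixels"]
    m=orange(im); m[:y0]=0;m[y0+hh:]=0;m[:,:x0]=0;m[:,x0+w:]=0
    k=cv2.findContours(m,0,2)[0]; k=max(k,key=cv2.contourArea); r=cv2.minAreaRect(k); b=cv2.boxPoints(r)
    print(n,"flap px",r,ray(c,b,.047).round(4).tolist())
    cr=im[y0:y0+hh,x0:x0+w]; out.append(cv2.resize(cr,(800,int(800*hh/w)),interpolation=cv2.INTER_CUBIC))
    hs=cv2.cvtColor(im,cv2.COLOR_BGR2HSV)
    px={"top":[(360,246),(350,270),(300,265),(324,270)],"scene":[(343,278),(320,300),(265,235),(310,258)]}[n]
    print([hs[y,x].tolist() for x,y in px])
v=np.vstack([out[0], out[1]]); v=cv2.resize(v,(int(v.shape[1]*600/v.shape[0]),600)); 
cv2.imwrite("pics/crop1.png",out[0])
E
```

```text
top flap px ((323.73883056640625, 263.47528076171875), (53.23316192626953, 1.989383578300476), 84.0938491821289) [[0.5712, -0.0307, 0.047], [0.5716, -0.0359, 0.047], [0.4329, -0.0468, 0.047], [0.4325, -0.0417, 0.047]]
[[15, 119, 124], [21, 86, 155], [22, 87, 155], [16, 168, 200]]
scene flap px ((312.4101257324219, 257.8673400878906), (8.840035438537598, 41.90337371826172), 55.885528564453125) [[0.4506, -0.0459, 0.047], [0.5724, -0.0271, 0.047], [0.5678, -0.0565, 0.047], [0.4477, -0.0738, 0.047]]
[[16, 115, 222], [23, 70, 247], [24, 67, 249], [13, 255, 205]]
```

View pics/crop1.png

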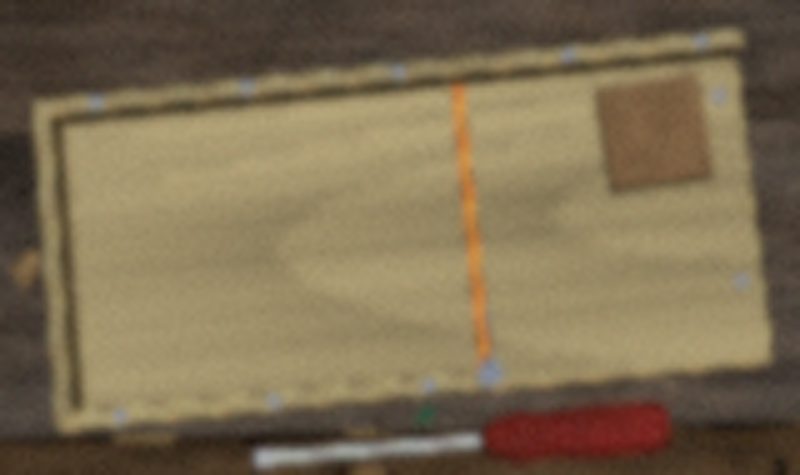

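The crop (5x, offset 230,220) confirms the choice: a brown square with corners near (597,90), (693,75), (710,178) and (612,190). The flap runs (458,85) to (485,358), and the hinge pin is at (489,373). Next I fit the tray frame.

```bash
cat >> h.py <<'E'
def fit2(P,W):   # rigid 2D: W = R P + t
    P=np.array(P);W=np.array(W);a=P-P.mean(0);b=W-W.mean(0)
    th=np.arctan2((a[:,0]*b[:,1]-a[:,1]*b[:,0]).sum(),(a*b).sum())
    R=np.array([[np.cos(th),-np.sin(th)],[np.sin(th),np.cos(th)]]); return th,R,W.mean(0)-R@P.mean(0)
E
python3 - <<'E'
from h import *
c=dict(np.load("pics/top0.npz")); im=c["pixels"]
print("cam",(-c["view"][:3,:3].T@c["view"][:3,3]).round(3))
f=lambda x,y:(230+x/5-.4,220+y/5-.4)
pts=[("pin",(489,373),.054,(0,.095)),("edge",(458,84),.047,(0,-.055)),("endcorner",(57,116),.046,(.215,-.060)),
 ("apronL",(771,361),.010,(-.152,None)),("wallR1",(742,48),.046,(-.152,-.060)),("endL",(76,410),.046,(.215,.096))]
W={n:ray(c,f(*p),z)[0,:2] for n,p,z,_ in pts}
sel=[p for p in pts if p[0]!="apronL"]
P=[p[3] for p in sel]; th,R,t=fit2(P,[W[p[0]] for p in sel])
print("tray yaw",np.degrees(th),"t",t)
for n,_,_,_ in pts: print(n,(R.T@(W[n]-t)*1000).round(1))
hs=cv2.cvtColor(im,cv2.COLOR_BGR2HSV)
m=cv2.inRange(hs,(8,102,80),(19,150,180)); z=np.zeros_like(m); z[228:264,343:378]=m[228:264,343:378]
k=max(cv2.findContours(z,0,1)[0],key=cv2.contourArea); r=cv2.minAreaRect(k); w=ray(c,cv2.boxPoints(r),.030)[:,:2]
M=cv2.moments(z,True); ce=ray(c,(M['m10']/M['m00'],M['m01']/M['m00']),.030)[0,:2]
print("offcut rect",r,"tray",((w-t)@R*1000).round(1).tolist(),"centre",(R.T@(ce-t)*1000).round(1),"sides",np.linalg.norm(w-np.roll(w,1,0),axis=1).round(4))
# from eye-picked corners
e=ray(c,[f(597,88),f(694,75),f(711,178),f(612,191)],.030)[:,:2]; q=(e-t)@R*1000
print("picked",q.round(1).tolist(),q.mean(0).round(1),np.degrees(np.arctan2(*(q[0]-q[1])[::-1])), np.degrees(np.arctan2(*(q[3]-q[2])[::-1])))
np.savez("tray.npz",R=R,t=t,th=th)
E
```

```text
cam [ 0.374 -0.05   1.241]
tray yaw 94.20780271801436 t [ 0.51765799 -0.03883503]
pin [-0.5 96.5]
edge [  0.9 -55.5]
endcorner [212.9 -59.7]
apronL [-149.6  102.7]
wallR1 [-149.2  -59.9]
endL [213.9  94.7]
offcut rect ((360.270263671875, 246.1216278076172), (21.04306983947754, 21.20747184753418), 80.53767395019531) tray [[-69.9, -48.3], [-126.0, -52.2], [-128.9, 3.9], [-73.1, 7.7]] centre [-99.9 -22.7] sides [0.0562 0.0563 0.0562 0.0559]
picked [[-72.4, -48.9], [-124.3, -50.7], [-127.0, 4.9], [-74.4, 6.7]] [-99.5 -22. ] 2.0298208901924135 1.907007089126437
```

The fit agrees with the given sizes to about 2 mm, and the offcut measures 56x56 mm. It is centred at tray (-99.5,-22) with yaw about +3°. Next I plan the two-finger path: B behind the offcut and A on the flap, turning the jaws as they go.

```bash
cat > plan.py <<'E'
from h import *
from scipy.optimize import brentq
H=np.array([0,95.]); L,SP=150.,99.5
def rect(c,ph,hu=7.25,hv=11.):
    u=np.array([np.cos(ph),np.sin(ph)]);v=np.array([-u[1],u[0]])
    return [c+a*hu*u+b*hv*v for a,b in((1,1),(1,-1),(-1,-1),(-1,1))]
def flap(A,ph):      # angle at which flap's near face touches finger A
    best=0,0
    for p in rect(A,ph):
        r=p-H; d=np.hypot(*r)
        if d<2.6: continue
        th=np.arctan2(r[0],-r[1])+np.arcsin(2.5/d); t=np.sqrt(d*d-6.25)
        if t<L and th>best[0]: best=th,t
    return best
def gap(th,blk):     # min signed distance offcut corners -> flap near face (flap ahead), and segments
    u=np.array([np.sin(th),-np.cos(th)]); poly=np.array(blk,np.float32)
    pts=[H+u*t+np.array([-np.cos(th),-np.sin(th)])*2.5 for t in np.linspace(0,L,60)]
    return min(-cv2.pointPolygonTest(poly,(float(p[0]),float(p[1])),True) for p in pts)
def tcp(xr,yb,ph):   # contact x (rear face), contact y, phi(rad) -> B, A, TCP in tray mm
    c=rect(np.zeros(2),ph); k=max(c,key=lambda p:p[0])
    B=np.array([xr,yb])-k; u=np.array([np.cos(ph),np.sin(ph)]); return B,B+SP*u,B+SP/2*u
E
python3 - <<'E'
from plan import *
Z=np.load("tray.npz")
for xr in list(range(-135,141,15))+[140]:
    ph=np.radians(np.interp(xr,[-40,130],[40,88])); B,A,T=tcp(xr,-20,ph); th,t=flap(A,ph)
    blk=rect(np.array([xr+27.5,-28.]),np.radians(-4),27.5,27.5)
    w=Z["R"]@(T/1000)+Z["t"]
    print(xr,"phi%.0f"%np.degrees(ph),"B",B.round(),"A",A.round(),"th%.2f t%.0f"%(th,t),"gap%.0f"%gap(th,blk),"TCP",T.round(),"world",w.round(3),"r%.3f"%np.hypot(*w))
E
```

```text
-135 phi40 B [-148.  -16.] A [-71.  48.] th0.00 t0 gap76 TCP [-110.   16.] world [ 0.51  -0.149] r0.531
-120 phi40 B [-133.  -16.] A [-56.  48.] th0.00 t0 gap61 TCP [-95.  16.] world [ 0.509 -0.134] r0.526
-105 phi40 B [-118.  -16.] A [-41.  48.] th0.00 t0 gap46 TCP [-80.  16.] world [ 0.508 -0.119] r0.522
-90 phi40 B [-103.  -16.] A [-26.  48.] th0.00 t0 gap31 TCP [-65.  16.] world [ 0.507 -0.104] r0.517
-75 phi40 B [-88. -16.] A [-11.  48.] th0.07 t51 gap23 TCP [-50.  16.] world [ 0.506 -0.089] r0.513
-60 phi40 B [-73. -16.] A [ 4. 48.] th0.35 t53 gap34 TCP [-35.  16.] world [ 0.504 -0.074] r0.510
-45 phi40 B [-58. -16.] A [19. 48.] th0.59 t60 gap42 TCP [-20.  16.] world [ 0.503 -0.059] r0.507
-30 phi43 B [-43. -17.] A [30. 51.] th0.79 t42 gap48 TCP [-6. 17.] world [ 0.501 -0.046] r0.503
-15 phi47 B [-28. -18.] A [40. 55.] th0.99 t46 gap56 TCP [ 6. 19.] world [ 0.499 -0.034] r0.500
0 phi51 B [-13. -19.] A [49. 59.] th1.14 t51 gap62 TCP [18. 20.] world [ 0.496 -0.022] r0.497
15 phi56 B [  2. -20.] A [58. 62.] th1.25 t57 gap67 TCP [30. 21.] world [ 0.494 -0.01 ] r0.494
30 phi60 B [ 17. -21.] A [67. 65.] th1.32 t64 gap71 TCP [42. 22.] world [0.492 0.001] r0.492
45 phi64 B [ 32. -22.] A [76. 68.] th1.38 t71 gap74 TCP [54. 23.] world [0.491 0.013] r0.491
60 phi68 B [ 47. -23.] A [84. 70.] th1.42 t78 gap76 TCP [66. 24.] world [0.489 0.025] r0.490
75 phi72 B [ 62. -24.] A [92. 71.] th1.44 t85 gap77 TCP [77. 24.] world [0.488 0.037] r0.490
90 phi77 B [ 78. -25.] A [101.  72.] th1.46 t92 gap78 TCP [89. 24.] world [0.487 0.048] r0.490
105 phi81 B [ 93. -25.] A [109.  73.] th1.46 t100 gap78 TCP [101.  24.] world [0.487 0.06 ] r0.490
120 phi85 B [108. -26.] A [117.  73.] th1.47 t129 gap77 TCP [113.  23.] world [0.486 0.072] r0.491
135 phi88 B [124. -27.] A [127.  73.] th1.48 t139 gap78 TCP [125.  23.] world [0.486 0.085] r0.493
140 phi88 B [129. -27.] A [132.  73.] th1.48 t144 gap78 TCP [130.  23.] world [0.485 0.09 ] r0.493
```

Call:
play_rows(series=[{"roll":7.14},{"roll":7.14},{"roll":7.14},{"roll":7.14},{"roll":7.14},{"roll":7.14},{"roll":7.14},{"roll":7.14},{"roll":7.14},{"roll":7.14},{"roll":7.14},{"roll":7.14},{"roll":7.14},{"roll":7.14},{"roll":7.14},{"roll":7.14},{"roll":7.14}], fingers=1)

```text
$.series[0]: bad value
```

Call:
play_rows(series=[{"dz":29,"dx":8},{"dz":29,"dx":8},{"dz":29,"dx":8},{"dz":29,"dx":8},{"dz":29,"dx":8},{"dz":29,"dx":8},{"dz":29,"dx":8},{"dz":29,"dx":8},{"dz":29,"dx":8},{"dz":29,"dx":8},{"dz":29,"dx":8},{"dz":29,"dx":8},{"dz":29,"dx":8}])

```text
$.series[0]: bad value
```

Nothing moved. Rows seem to need all four keys.

Call:
play_rows(series=[{"dx":0,"dy":0,"dz":0,"roll":7.14},{"dx":0,"dy":0,"dz":0,"roll":7.14},{"dx":0,"dy":0,"dz":0,"roll":7.14},{"dx":0,"dy":0,"dz":0,"roll":7.14},{"dx":0,"dy":0,"dz":0,"roll":7.14},{"dx":0,"dy":0,"dz":0,"roll":7.14},{"dx":0,"dy":0,"dz":0,"roll":7.14},{"dx":0,"dy":0,"dz":0,"roll":7.14},{"dx":0,"dy":0,"dz":0,"roll":7.14},{"dx":0,"dy":0,"dz":0,"roll":7.14},{"dx":0,"dy":0,"dz":0,"roll":7.14},{"dx":0,"dy":0,"dz":0,"roll":7.14},{"dx":0,"dy":0,"dz":0,"roll":7.14},{"dx":0,"dy":0,"dz":0,"roll":7.14},{"dx":0,"dy":0,"dz":0,"roll":7.14},{"dx":0,"dy":0,"dz":0,"roll":7.14},{"dx":0,"dy":0,"dz":0,"roll":7.14}], fingers=1)

```text
time: 1.52
eef_pos: [0.137, 0.5325, 0.2309]
orientation: [-90.0, -0.0, -136.2]
contact_force: [0.3, 0.5, 0.4]
finger_gap: 0.999
```

Call:
play_rows(series=[{"dx":8,"dy":0,"dz":29,"roll":0},{"dx":8,"dy":0,"dz":29,"roll":0},{"dx":8,"dy":0,"dz":29,"roll":0},{"dx":8,"dy":0,"dz":29,"roll":0},{"dx":8,"dy":0,"dz":29,"roll":0},{"dx":8,"dy":0,"dz":29,"roll":0},{"dx":8,"dy":0,"dz":29,"roll":0},{"dx":8,"dy":0,"dz":29,"roll":0},{"dx":8,"dy":0,"dz":29,"roll":0},{"dx":8,"dy":0,"dz":29,"roll":0},{"dx":8,"dy":0,"dz":29,"roll":0},{"dx":8,"dy":0,"dz":29,"roll":0},{"dx":8,"dy":0,"dz":29,"roll":0}])

```text
time: 2.6
eef_pos: [0.3255, 0.1884, 0.2312]
orientation: [-90.0, -0.0, -135.8]
contact_force: [0.6, 0.3, 0.4]
finger_gap: 1.002
```

Call:
play_rows(series=[{"dx":8,"dy":0,"dz":29,"roll":0},{"dx":8,"dy":0,"dz":29,"roll":0},{"dx":8,"dy":0,"dz":29,"roll":0},{"dx":8,"dy":0,"dz":29,"roll":0},{"dx":8,"dy":0,"dz":29,"roll":0},{"dx":8,"dy":0,"dz":29,"roll":0},{"dx":8,"dy":0,"dz":29,"roll":0},{"dx":8,"dy":0,"dz":29,"roll":0},{"dx":8,"dy":0,"dz":29,"roll":0},{"dx":8,"dy":0,"dz":29,"roll":0},{"dx":8,"dy":0,"dz":29,"roll":0},{"dx":8,"dy":0,"dz":29,"roll":0},{"dx":8,"dy":0,"dz":29,"roll":0}])

```text
time: 3.68
eef_pos: [0.5139, -0.1544, 0.2309]
orientation: [-90.0, -0.0, -135.8]
contact_force: [0.5, -0.0, 0.1]
finger_gap: 0.998
```

Call:
play_rows(series=[{"dx":1,"dy":20,"dz":-1,"roll":0},{"dx":1,"dy":25,"dz":-1,"roll":0},{"dx":1,"dy":25,"dz":-1,"roll":0},{"dx":1,"dy":25,"dz":-0.7,"roll":0},{"dx":0.4,"dy":20,"dz":0,"roll":0},{"dx":0,"dy":15,"dz":0,"roll":0},{"dx":0,"dy":10,"dz":0,"roll":0},{"dx":0,"dy":0,"dz":0,"roll":0}])

```text
time: 4.35
eef_pos: [0.5068, -0.153, 0.0893]
orientation: [-90.2, -0.1, -135.8]
contact_force: [-0.3, -0.5, 0.0]
finger_gap: 0.997
```

```bash
python3 - <<'E'
from plant import bot, viewer
from h import *
s=bot.read_state(); Z=np.load("tray.npz"); print(s["eef_pos"],((s["eef_pos"][:2]-Z["t"])@Z["R"]*1000).round(1))
a=viewer.camera("wrist"); b=viewer.camera("scene"); np.savez("pics/wrist1.npz",**a); np.savez("pics/scene1.npz",**b)
k=b["pixels"][170:340,240:410]
cv2.imwrite("pics/v1.png",np.hstack([cv2.resize(a["pixels"],(400,300)),cv2.resize(k,(300,300),interpolation=cv2.INTER_CUBIC)]))
E
```

```text
[ 0.50682068 -0.15304405  0.08927894] [-113.1   19.2]
```

View pics/v1.png

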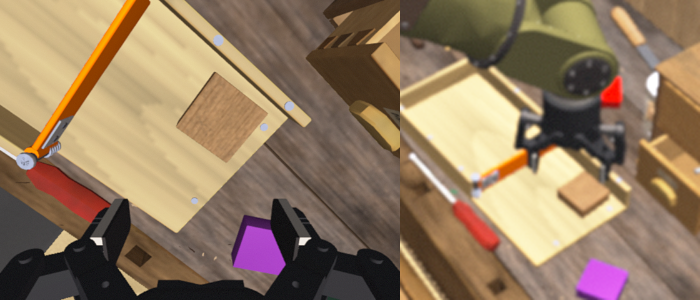

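The wrist view shows finger A (left) near pixel (120,205) and B (right) near (285,205) in the 400x300 half. The offcut is at (220,115), and the flap and pin are upper left. I'll check the true tip height by projecting hypotheses.

```bash
python3 - <<'E'
from h import *
from scipy.spatial.transform import Rotation as Ro
c=dict(np.load("pics/wrist1.npz")); im=c["pixels"].copy()
T=np.array([.50682,-.15304,.08928]); R=Ro.from_euler("xyz",[-90.2,-.1,-135.8],degrees=True).as_matrix()
for back,col in ((0,(0,255,0)),(.013,(0,0,255))):
  for s in(1,-1):
    p=np.array([[x,-back,s*z] for x,z in((-.011,.0425),(.011,.0425),(.011,.057),(-.011,.057))])@R.T+T
    q=proj(c,p); cv2.polylines(im,[q.astype(np.int32)],True,col,1)
np.set_printoptions(precision=3); print("cam in tool",R.T@(-c["view"][:3,:3].T@c["view"][:3,3]-T))
cv2.imwrite("pics/v2.png",cv2.resize(im[260:480,:],(800,275)))
E
```

```text
cam in tool [-0.084 -0.142  0.   ]
```

View pics/v2.png

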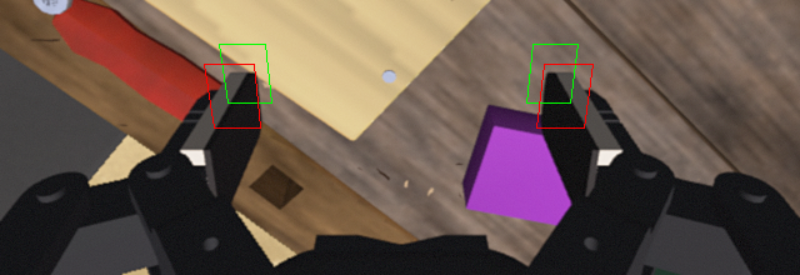

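The tips match the red outline, so open tips sit 13 mm above the TCP and are about 8.5 mm thick. I descend until the tips are about 15 mm above the bench and check the force.

Call:
play_rows(series=[{"dx":0,"dy":20,"dz":0,"roll":0},{"dx":0,"dy":20,"dz":0,"roll":0},{"dx":0,"dy":20,"dz":0,"roll":0},{"dx":0,"dy":12,"dz":0,"roll":0},{"dx":0,"dy":8,"dz":0,"roll":0},{"dx":0,"dy":4,"dz":0,"roll":0},{"dx":0,"dy":2,"dz":0,"roll":0},{"dx":0,"dy":0,"dz":0,"roll":0}])

```text
time: 5.12
eef_pos: [0.5081, -0.1535, 0.0058]
orientation: [-90.0, 0.0, -135.8]
contact_force: [0.3, -0.2, 0.2]
finger_gap: 1.0
```

```bash
sed -i 's/SP=150.,99.5/SP=150.,93./; s/hu=7.25/hu=4.3/' plan.py
cat > rows.py <<'E'
from plan import *
import sys
# usage: yb0, list of (xr, phi) -> tool increments between TCP poses
def incs(T0,ph0,path,yb,n):
    xs=np.linspace(0,1,n+1)[1:]; out=[]; T,ph=T0,ph0
    for x in xs:
        xr=np.interp(x,[0,1],path); p=np.radians(np.interp(xr,[-40,130],[40,88])); N=tcp(xr,yb,p)[2]
        u=np.array([np.cos(ph),np.sin(ph)])
        d=N-T; zt=-u; xt=np.array([-zt[1],zt[0]])  # tool x: yaw = zang-90 => x = (zt_y,-zt_x)
        xt=np.array([zt[1],-zt[0]])
        out.append((round(float(d@xt),1),round(float(d@zt),1),round(-float(np.degrees(p-ph)),2))); T,ph=N,p
    return out
E
python3 - <<'E'
from rows import *
from plant import bot
s=bot.read_state(); Z=np.load("tray.npz"); T=(s["eef_pos"][:2]-Z["t"])@Z["R"]*1000
ph=np.radians(s["orientation"][2]+90+180)-Z["th"]; print(s["eef_pos"],T,np.degrees(ph),s["contact_force"])
print(tcp(-130,-16.5,np.radians(40))[2], incs(T,ph,(-138,-74),-16.5,8))
for xr in range(-75,141,15):
    p=np.radians(np.interp(xr,[-40,130],[40,88])); B,A,C=tcp(xr,-16.5,p); th,t=flap(A,p)
    print(xr,A.round(),"th%.2f t%.0f gap%.0f"%(th,t,gap(th,rect(np.array([xr+27.5,-22.]),.05,27.5,27.5))))
E
```

```text
[ 0.50810722 -0.15348536  0.00577899] [-113.64051026   17.93737986] 39.98378765270527 [ 0.27397456 -0.22254238  0.17395579]
[-104.74358821   19.052126  ] [(-4.9, -7.5, -0.02), (-5.1, -6.1, -0.0), (-5.1, -6.1, -0.0), (-5.1, -6.1, -0.0), (-5.1, -6.1, -0.0), (-5.1, -6.1, -0.0), (-5.1, -6.1, -0.0), (-5.1, -6.1, -0.0)]
-75 [-14.  49.] th0.00 t0 gap16
-60 [ 1. 49.] th0.26 t53 gap26
-45 [16. 49.] th0.51 t58 gap33
-30 [28. 52.] th0.71 t62 gap37
-15 [37. 56.] th0.91 t43 gap43
0 [47. 60.] th1.07 t48 gap49
15 [56. 63.] th1.19 t54 gap54
30 [65. 66.] th1.28 t61 gap58
45 [74. 68.] th1.34 t68 gap60
60 [83. 70.] th1.38 t76 gap62
75 [91. 71.] th1.41 t84 gap63
90 [100.  72.] th1.42 t91 gap64
105 [108.  73.] th1.43 t99 gap65
120 [116.  73.] th1.44 t129 gap68
135 [127.  73.] th1.46 t139 gap70
```

Call:
play_rows(series=[{"dx":-1.9,"dy":1.5,"dz":-2.3,"roll":0},{"dx":-1.9,"dy":1,"dz":-2.3,"roll":0},{"dx":-1,"dy":0,"dz":-1.1,"roll":0},{"dx":-1,"dy":0,"dz":-1.2,"roll":0},{"dx":-1,"dy":0,"dz":-1.1,"roll":0},{"dx":-1,"dy":0,"dz":-1.2,"roll":0},{"dx":-1,"dy":0,"dz":-1.1,"roll":0},{"dx":-1,"dy":0,"dz":-1.2,"roll":0},{"dx":-1.6,"dy":0,"dz":-1.9,"roll":0},{"dx":-1.6,"dy":0,"dz":-1.9,"roll":0},{"dx":-2,"dy":0,"dz":-2.3,"roll":0},{"dx":-2,"dy":0,"dz":-2.3,"roll":0},{"dx":-2,"dy":0,"dz":-2.3,"roll":0},{"dx":-2,"dy":0,"dz":-2.3,"roll":0},{"dx":-2,"dy":0,"dz":-2.3,"roll":0}])

```text
time: 6.37
eef_pos: [0.5056, -0.1178, 0.0028]
orientation: [-90.0, 0.0, -135.8]
contact_force: [0.8, -0.6, 0.1]
finger_gap: 1.003
```

```bash
cat > look.py <<'E'
from plant import bot, viewer
from rows import *
def look(tag):
    s=bot.read_state(); Z=np.load("tray.npz"); T=(s["eef_pos"][:2]-Z["t"])@Z["R"]*1000
    ph=np.radians(s["orientation"][2]+270)-Z["th"]; c=viewer.camera("wrist"); np.savez(f"pics/{tag}.npz",**c)
    print("t",s["time"],"z",s["eef_pos"][2].round(4),"T",T.round(1),"phi",np.degrees(ph).round(1),"F",s["contact_force"].round(1))
    hs=cv2.cvtColor(c["pixels"],cv2.COLOR_BGR2HSV)
    print("B corner",(T-SP/2*np.array([np.cos(ph),np.sin(ph)])+max(rect(np.zeros(2),ph),key=lambda p:p[0])).round(1))
    m=cv2.inRange(hs,(5,95,70),(17,180,215)); m=cv2.morphologyEx(m,cv2.MORPH_OPEN,np.ones((7,7)))
    for k in sorted(cv2.findContours(m,0,2)[0],key=cv2.contourArea)[-4:]:
        if cv2.contourArea(k)<1500: continue
        q=cv2.approxPolyDP(cv2.convexHull(k),12,True)[:,0]; w=(ray(c,q,.03)[:,:2]-Z["t"])@Z["R"]*1000
        print("brown area",cv2.contourArea(k),"corners tray",w.round(0).tolist(),"mean",w.mean(0).round(1))
    return c,T,ph
E
python3 - <<'E'
from look import *
c,T,ph=look("wrist2"); cv2.imwrite("pics/v3.png",c["pixels"])
E
```

```text
t 6.3667 z 0.0028 T [-77.8  17.9] phi 40.0 F [ 0.8 -0.6  0.1]
B corner [-103.1  -17.7]
brown area 27418.0 corners tray [[-52.0, -53.0], [-105.0, -50.0], [-101.0, 2.0], [-48.0, -2.0]] mean [-76.4 -25.6]
```

View pics/v3.png

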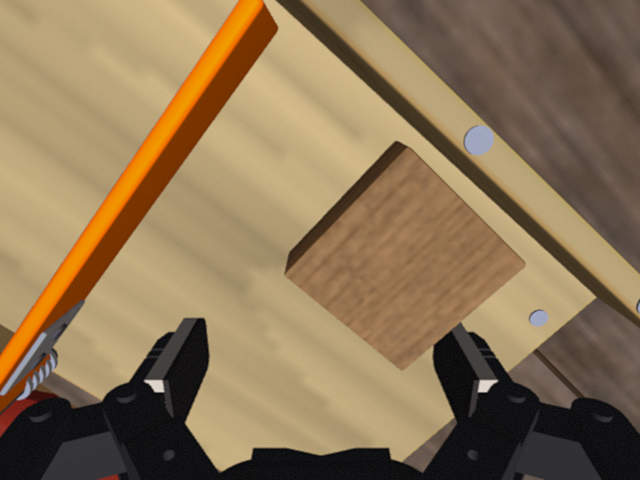

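The wrist picture shows the offcut (top face about (290,270) to (525,265)) sliding ahead of finger B (460,350), turned to about -4°. It has about 7 mm left to the right wall. The flap is still closed. I continue, drifting slightly towards the wall.

Call:
play_rows(series=[{"dx":-3.1,"dy":0,"dz":-2.6,"roll":0},{"dx":-3.1,"dy":0,"dz":-2.6,"roll":0},{"dx":-3.1,"dy":0,"dz":-2.6,"roll":0},{"dx":-3.1,"dy":0,"dz":-2.6,"roll":0},{"dx":-3.1,"dy":0,"dz":-2.6,"roll":0},{"dx":-3.1,"dy":0,"dz":-2.6,"roll":0},{"dx":-3.1,"dy":0,"dz":-2.6,"roll":0}])

```text
time: 7.0
eef_pos: [0.5085, -0.0895, 0.0028]
orientation: [-90.0, -0.0, -135.8]
contact_force: [0.6, -0.3, 0.3]
finger_gap: 1.002
```

```bash
python3 - <<'E'
from look import *
c,T,ph=look("wrist3")
E
```

```text
t 7.0 z 0.0028 T [-49.9  12.9] phi 40.0 F [ 0.6 -0.3  0.3]
B corner [-75.1 -22.7]
brown area 27555.0 corners tray [[-25.0, -60.0], [-77.0, -55.0], [-72.0, -3.0], [-20.0, -8.0]] mean [-48.5 -31.3]
```

```bash
python3 - <<'E'
from rows import *
T=np.array([-49.9,12.9]); ph=np.radians(40)
r=incs(T,ph,(-75,141),-22.7,48); print(r)
for xr in range(-75,145,15):
    p=np.radians(np.interp(xr,[-40,130],[40,88])); B,A,C=tcp(xr,-22.7,p); th,t=flap(A,p)
    print(xr,A.round(),"th%.2f t%.0f gap%.0f"%(th,t,gap(th,rect(np.array([xr+27.5,-31.]),-.1,27.5,27.5))))
E
```

```text
[(-3.0, -3.5, -0.0), (-2.9, -3.4, -0.0), (-2.9, -3.4, -0.0), (-2.9, -3.4, -0.0), (-2.9, -3.4, -0.0), (-2.9, -3.4, -0.0), (-2.9, -3.4, -0.0), (-2.7, -3.4, -0.28), (-2.0, -3.2, -1.27), (-2.1, -3.1, -1.27), (-2.1, -3.0, -1.27), (-2.2, -3.0, -1.27), (-2.3, -2.9, -1.27), (-2.3, -2.8, -1.27), (-2.4, -2.8, -1.27), (-2.5, -2.7, -1.27), (-2.5, -2.6, -1.27), (-2.6, -2.5, -1.27), (-2.7, -2.5, -1.27), (-2.7, -2.4, -1.27), (-2.8, -2.3, -1.27), (-2.8, -2.2, -1.27), (-2.9, -2.1, -1.27), (-2.9, -2.0, -1.27), (-3.0, -2.0, -1.27), (-3.0, -1.9, -1.27), (-3.1, -1.8, -1.27), (-3.1, -1.7, -1.27), (-3.2, -1.6, -1.27), (-3.2, -1.5, -1.27), (-3.2, -1.4, -1.27), (-3.3, -1.3, -1.27), (-3.3, -1.2, -1.27), (-3.3, -1.1, -1.27), (-3.4, -1.0, -1.27), (-3.4, -0.9, -1.27), (-3.4, -0.8, -1.27), (-3.5, -0.7, -1.27), (-3.5, -0.7, -1.27), (-3.5, -0.6, -1.27), (-3.5, -0.5, -1.27), (-3.5, -0.4, -1.27), (-3.5, -0.3, -1.27), (-3.5, -0.2, -1.27), (-3.6, -0.1, -1.27), (-4.0, -0.1, -0.71), (-4.5, -0.2, -0.0), (-4.5, -0.2, -0.0)]
-75 [-14.  43.] th0.00 t0 gap15
-60 [ 1. 43.] th0.23 t59 gap23
-45 [16. 43.] th0.46 t64 gap32
-30 [28. 46.] th0.65 t67 gap37
-15 [37. 50.] th0.81 t69 gap41
0 [47. 53.] th0.97 t52 gap48
15 [56. 57.] th1.09 t57 gap54
30 [65. 59.] th1.18 t63 gap58
45 [74. 62.] th1.25 t70 gap62
60 [83. 64.] th1.30 t78 gap64
75 [91. 65.] th1.33 t85 gap65
90 [100.  66.] th1.36 t93 gap67
105 [108.  67.] th1.38 t122 gap68
120 [116.  67.] th1.40 t130 gap70
135 [127.  66.] th1.41 t140 gap70
```

Call:
play_rows(series=[{"dx":-2.9,"dy":0,"dz":-3.4,"roll":0},{"dx":-2.9,"dy":0,"dz":-3.4,"roll":0},{"dx":-2.9,"dy":0,"dz":-3.4,"roll":0},{"dx":-2.9,"dy":0,"dz":-3.4,"roll":0},{"dx":-2.9,"dy":0,"dz":-3.4,"roll":0},{"dx":-2.9,"dy":0,"dz":-3.4,"roll":0},{"dx":-2.9,"dy":0,"dz":-3.4,"roll":0},{"dx":-2.7,"dy":0,"dz":-3.4,"roll":-0.3},{"dx":-2.0,"dy":0,"dz":-3.2,"roll":-1.3},{"dx":0,"dy":0,"dz":0,"roll":0},{"dx":0,"dy":0,"dz":0,"roll":0}])

```text
time: 7.97
eef_pos: [0.5053, -0.0505, 0.0029]
orientation: [-90.0, 0.0, -134.2]
contact_force: [2.1, -0.1, 0.7]
finger_gap: 1.0
```

```bash
python3 - <<'E'
from look import *
c,T,ph=look("wrist4"); cv2.imwrite("pics/v4.png",c["pixels"])
E
```

```text
t 7.9667 z 0.0029 T [-10.7  13.2] phi 41.6 F [ 2.1 -0.1  0.7]
B corner [-35.  -23.1]
brown area 27922.5 corners tray [[17.0, -60.0], [-36.0, -55.0], [-31.0, -3.0], [22.0, -8.0]] mean [ -7.2 -31.5]
```

View pics/v4.png

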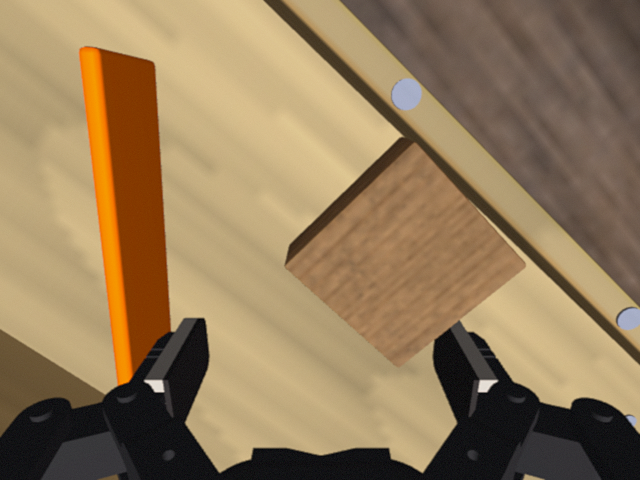

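Finger A at (185,350) holds the flap at about 0.65 rad: its top edge runs (85,50) to (120,380). Tray distance from flap to offcut is large, and the offcut's centre is at x of about -7. I continue.

Call:
play_rows(series=[{"dx":-2.1,"dy":0,"dz":-3.1,"roll":-1.3},{"dx":-2.1,"dy":0,"dz":-3.0,"roll":-1.3},{"dx":-2.2,"dy":0,"dz":-3.0,"roll":-1.3},{"dx":-2.3,"dy":0,"dz":-2.9,"roll":-1.3},{"dx":-2.3,"dy":0,"dz":-2.8,"roll":-1.3},{"dx":-2.4,"dy":0,"dz":-2.8,"roll":-1.3},{"dx":-2.5,"dy":0,"dz":-2.7,"roll":-1.3},{"dx":-2.5,"dy":0,"dz":-2.6,"roll":-1.3},{"dx":-2.6,"dy":0,"dz":-2.5,"roll":-1.3},{"dx":-2.7,"dy":0,"dz":-2.5,"roll":-1.2},{"dx":-2.7,"dy":0,"dz":-2.4,"roll":-1.2},{"dx":-2.8,"dy":0,"dz":-2.3,"roll":-1.2},{"dx":-2.8,"dy":0,"dz":-2.2,"roll":-1.2},{"dx":-2.9,"dy":0,"dz":-2.1,"roll":-1.2},{"dx":-2.9,"dy":0,"dz":-2.0,"roll":-1.2},{"dx":-3.0,"dy":0,"dz":-2.0,"roll":-1.2},{"dx":-3.0,"dy":0,"dz":-1.9,"roll":-1.2}])

```text
time: 9.43
eef_pos: [0.4941, 0.0104, 0.0028]
orientation: [-90.0, 0.0, -112.8]
contact_force: [1.7, -2.2, -0.1]
finger_gap: 1.0
```

```bash
python3 - <<'E'
from look import *
c,T,ph=look("wrist5")
print(np.degrees(ph)); r=incs(T,ph,(tcp(0,0,ph)[2]@np.zeros(2)+0,0),0,1)
E
```

```text
t 9.4333 z 0.0028 T [50.8 19.9] phi 63.0 F [ 1.7 -2.2 -0.1]
B corner [ 41.5 -22.7]
brown area 28582.0 corners tray [[93.0, -59.0], [40.0, -55.0], [44.0, -2.0], [97.0, -7.0]] mean [ 68.4 -30.8]
63.004668754544895
```

Call:
play_rows(series=[{"dx":-3.1,"dy":0,"dz":-1.8,"roll":-1.3},{"dx":-3.1,"dy":0,"dz":-1.7,"roll":-1.3},{"dx":-3.2,"dy":0,"dz":-1.6,"roll":-1.3},{"dx":-3.2,"dy":0,"dz":-1.5,"roll":-1.3},{"dx":-3.2,"dy":0,"dz":-1.4,"roll":-1.3},{"dx":-3.3,"dy":0,"dz":-1.3,"roll":-1.3},{"dx":-3.3,"dy":0,"dz":-1.2,"roll":-1.3},{"dx":-3.3,"dy":0,"dz":-1.1,"roll":-1.3},{"dx":-3.4,"dy":0,"dz":-1.0,"roll":-1.3},{"dx":-3.4,"dy":0,"dz":-0.9,"roll":-1.2},{"dx":-3.4,"dy":0,"dz":-0.8,"roll":-1.2},{"dx":-3.5,"dy":0,"dz":-0.7,"roll":-1.2},{"dx":-3.5,"dy":0,"dz":-0.7,"roll":-1.2},{"dx":-3.5,"dy":0,"dz":-0.6,"roll":-1.2},{"dx":-3.5,"dy":0,"dz":-0.5,"roll":-1.2},{"dx":-3.5,"dy":0,"dz":-0.4,"roll":-1.2}])

```text
time: 10.82
eef_pos: [0.4896, 0.0668, 0.0028]
orientation: [-90.0, -0.0, -92.7]
contact_force: [1.8, -1.1, -0.8]
finger_gap: 0.999
```

```bash
python3 - <<'E'
from look import *
c,T,ph=look("wrist6"); cv2.imwrite("pics/v6.png",c["pixels"])
E
```

```text
t 10.8167 z 0.0028 T [107.4  20.3] phi 83.1 F [ 1.8 -1.1 -0.8]
B corner [113.2 -22.9]
brown area 28676.5 corners tray [[165.0, -58.0], [112.0, -56.0], [115.0, -2.0], [169.0, -5.0]] mean [140.1 -30.4]
```

View pics/v6.png

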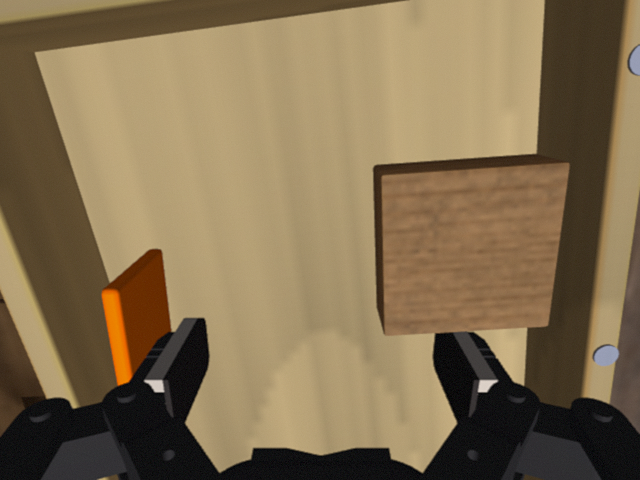

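The flap end (105–165, 250–380) is held by A, clear of the offcut (380–570, 160–330), whose centre is at (140,-30). One last short push with a pause, then I back B off slightly and lift straight up.

Call:
play_rows(series=[{"dx":-3.5,"dy":0,"dz":-0.3,"roll":-1.3},{"dx":-3.5,"dy":0,"dz":-0.2,"roll":-1.3},{"dx":-3.6,"dy":0,"dz":-0.1,"roll":-1.2},{"dx":-3.8,"dy":0,"dz":-0.1,"roll":-0.7},{"dx":-3.0,"dy":0,"dz":-0.1,"roll":0},{"dx":-2.0,"dy":0,"dz":-0.1,"roll":0},{"dx":0,"dy":0,"dz":0,"roll":0},{"dx":0,"dy":0,"dz":0,"roll":0},{"dx":0,"dy":0,"dz":0,"roll":0}])

```text
time: 11.62
eef_pos: [0.4888, 0.0858, 0.0028]
orientation: [-90.0, 0.0, -88.3]
contact_force: [1.6, 0.5, 0.1]
finger_gap: 1.002
```

```bash
python3 - <<'E'
from look import *
look("wrist7")
E
```

```text
t 11.6167 z 0.0028 T [126.4  19.6] phi 87.5 F [1.6 0.5 0.1]
B corner [135.6 -23. ]
brown area 1678.0 corners tray [[146.0, 125.0], [145.0, 118.0], [117.0, 119.0], [125.0, 128.0]] mean [133.  122.5]
brown area 1944.5 corners tray [[237.0, 87.0], [226.0, 88.0], [226.0, 99.0], [238.0, 96.0]] mean [232.   92.6]
brown area 28707.5 corners tray [[189.0, -58.0], [135.0, -56.0], [139.0, -2.0], [192.0, -5.0]] mean [163.5 -30.1]
```

Call:
play_rows(series=[{"dx":1.5,"dy":0,"dz":0,"roll":0},{"dx":1,"dy":0,"dz":0,"roll":0},{"dx":0,"dy":-4,"dz":0,"roll":0},{"dx":0,"dy":-10,"dz":0,"roll":0},{"dx":0,"dy":-20,"dz":0,"roll":0},{"dx":0,"dy":-20,"dz":0,"roll":0},{"dx":0,"dy":-20,"dz":0,"roll":0},{"dx":0,"dy":-20,"dz":0,"roll":0},{"dx":0,"dy":-20,"dz":0,"roll":0},{"dx":0,"dy":-20,"dz":0,"roll":0},{"dx":0,"dy":-20,"dz":0,"roll":0},{"dx":0,"dy":-10,"dz":0,"roll":0},{"dx":0,"dy":0,"dz":0,"roll":0},{"dx":0,"dy":0,"dz":0,"roll":0},{"dx":0,"dy":0,"dz":0,"roll":0},{"dx":0,"dy":0,"dz":0,"roll":0},{"dx":0,"dy":0,"dz":0,"roll":0},{"dx":0,"dy":0,"dz":0,"roll":0},{"dx":0,"dy":0,"dz":0,"roll":0},{"dx":0,"dy":0,"dz":0,"roll":0}])

```text
time: 13.33
eef_pos: [0.4888, 0.0833, 0.1665]
orientation: [-90.0, -0.0, -88.3]
contact_force: [0.5, 0.7, 0.4]
finger_gap: 1.002
```

```bash
python3 - <<'E'
from look import *
look("wrist8")
a=viewer.camera("scene")["pixels"]; b=viewer.camera("top")["pixels"]
f=lambda k:cv2.resize(k,(400,int(400*k.shape[0]/k.shape[1])),interpolation=cv2.INTER_CUBIC)
L,Rr=f(a[140:400,180:440]),f(b[130:330,140:500]); h=max(L.shape[0],Rr.shape[0])
p=lambda k:cv2.copyMakeBorder(k,0,h-k.shape[0],0,0,0); cv2.imwrite("pics/v8.png",np.hstack([p(L),p(Rr)]))
E
```

```text
t 13.3333 z 0.1665 T [123.9  19.8] phi 87.5 F [0.5 0.7 0.4]
B corner [133.  -22.9]
brown area 6226.5 corners tray [[188.0, -59.0], [135.0, -56.0], [138.0, -3.0], [192.0, -4.0]] mean [163.3 -30.5]
brown area 19753.0 corners tray [[272.0, 149.0], [268.0, 95.0], [50.0, 128.0], [24.0, 162.0]] mean [153.3 133.7]
```

View pics/v8.png

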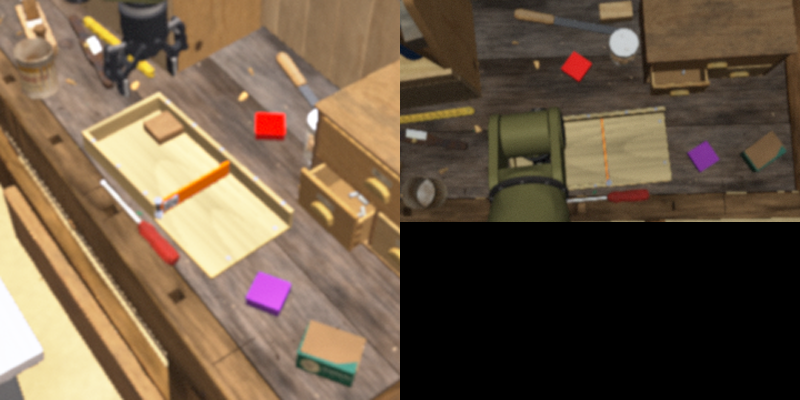

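The scene half shows the offcut at (165,127) flat inside at the far end. The flap is closed across the gateway, (165,205) to (228,167), and the screwdriver, nail tin and screw box look unmoved. The gripper is well clear. I'm handing the job in.

```bash
python3 - <<'E'
from plant import order
print(order.job_done())
E
```

```text
the job is handed in; nothing more can be done
None
```

I slid the offcut into the tray with one finger while the other finger held the flap open. I then lifted both fingers straight up, and the flap closed by itself behind the offcut. The job was handed in just after 13.3 s of the 54 s allowed. No verdict is reported.

**Final position:** the last wrist-camera measurement put the offcut's centre at about x = 163 mm, y = -30 mm in the tray's frame. It lies flat and about 6° askew. Its nearest corner was about 169 mm from the hinge, outside the flap's 150 mm swing.

**Flap:** the last scene picture shows it closed across the gateway. I checked this by eye and did not measure the angle. The opening of about 0.65 rad at the first step was also judged from a picture. The 1.4 rad planned near the end was never measured.

**Forces:** wrist force read about 3 N or less after each move while pushing. I did not measure contact force on the offcut directly.

**Bystanders:** the screwdriver, nail tin and screw box look unmoved in the last pictures. I did not measure their positions.

**Checks that differed:** the tray fit agreed with the given sizes to about 2 mm. My first play_rows calls were refused because rows need all four keys, and nothing moved. No other check failed or disagreed.

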